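# Set the bell timer for the glue

### The job

The glue on the soles needs twenty minutes, so set the timer with the bell on it: with a fingertip against the lugs, roll its numbered thumbwheel (top away from you) until the 2 stands at the pointer on top. Leave the other timer's wheel as it is.

Things in the scene. Friction and masses are not known exactly. Their poses are not given: they have to be found in the camera images.
- bell_wheel (a joint): Angle (rad) of the thumbwheel on the timer with the round metal bell dome. Six numbers 0 to 5 on a white drum, one per 1.047 rad: 0 = number 0 at the pointer, 2.094 = number 2. Grows as the wheel's top rolls along the timer's +x, away from the robot. No clicks: a friction brake (3 N at the lugs) holds it where it is left. Stops at -0.25 and 5.5. Starts between 0 and 1.05.
- bell_wheel_centre (a point): On the bell timer's axle, mid lug wheel, 64 mm above the table. Axes: x level, away from the robot; y along the axle, left; z up. Grey lug wheel: hub radius 20 mm; six radial round-ended lugs 8 mm thick, 38 mm wide (y), to radius 60 mm. From straight up towards +x they stand at joint value + 30 deg + multiples of 60 deg; 40 mm above the axle two neighbours are at least 38 mm apart.
- bell_pointer (a point): Tip of the fixed black arrowhead on the bell timer, at the highest point of the number drum's left (+y) edge. Drum: radius 40 mm, 32 mm wide, to the left of the lug wheel. Axes as the timer's. Housing: grey box fixed to the table, 156 x 150 mm, flat top 80 mm above the table, ending 38 mm to the right of the lug wheel's middle. Bell: 38 mm across, top 104 mm above the table, left of the drum.
- plain_wheel_lug (a point): Tip of one lug of the thumbwheel of the other timer, which is the same in size and material but has flat grille slots instead of the bell. It must stay where it is.

How it is judged:
By the outcome, as a careful person would: the job done as asked, in the order asked, and still so for the second after the job is handed in, with the robot touching nothing.
It also fails if it takes over 35 s, if anything falls off the work surface, if the arm or the gripper's body presses on something with over 40 N, if the wrist force passes 120 N, or if a joint passes its speed limit or range.

### The arm

A 7-joint arm with a two-finger parallel gripper is mounted at the origin on the work surface; the furniture and walls round the work are solid. World frame = base frame: x ahead of the robot, y to its left, z up, the work surface at z = 0. Lengths are in m, angles in rad, forces in N, time in s.
With the tool pointing down it reaches from about 0.4 to 0.85 m from the base axis. Payload 10.4 kg.
Tool frame: the origin (TCP) lies on the centre line of the jaws, within the pads' length; the fingertips stand ahead of it and the grasp point (between the pads) is the TCP (tips_ahead is the y of the fingertips in the tool frame, in m); y points along the fingers, x is the direction in which the jaws open and shut, and the axes are right-handed (so a half turn about y gives the same grasp; the last joint's range is limited). The gripper opens to 87 mm and grips with 3 to 60 N. Pads are 19 mm wide; open, the fingers measure 117 mm over their backs; the gripper's body (75 mm by 190 mm) begins 51 mm behind the grasp point.
Start: joints at [1.315, 0.332, -0.065, 1.46, 0.022, 1.35, -0.088], TCP at [0.144, -0.608, 0.242] pointing down, gripper open.
Joint ranges: [-2.6, 2.6], [-0.5, 2.12], [-1.47, 1.34], [0.16, 2.42], [-1.27, 4.41], [0.06, 2.06], [-2.6, 2.6]. Speed limits (rad/s): [2.22, 2.22, 2.79, 2.79, 3.14, 3.14, 3.14].

### API

Orientations are given as a unit quaternion [x, y, z, w].
In Python, from station import * gives the robot as it stands.
- The arm moves only by the shell command python3 -m inch 'ROWS' [FORCE]. ROWS is JSON, a list of rows, each a list of 7 numbers: the turn, a rotation vector about the tool's x, y, z in units of 6 degrees (1.0 is 6 degrees), then the shift along the tool's x, y, z in units of 40 mm (1.0 is 40 mm), then the opening, from 0 (shut) to 1 (fully open). A call has 1 to 12 rows; each row is the pose to reach, as a shift and turn from the pose measured when the call began, along the tool's axes at that moment; what a row does not reach only later rows make up. A row lasts 1/10 s, in which the tool goes at most 50 mm and 8.59 degrees, less where a joint would pass 70% of its speed; a pose out of reach is approached as far as the arm can. A call with a gripper value outside its range is refused whole. The fingers move at their own pace and stop on an object; FORCE is the grip in N (left out, the last holds). Time passes only in rows, so rows that repeat a pose let the fingers close. It gives the time, the measured TCP pose, the force and the opening at its end, in the units of the state.
- get_state(): the state, without advancing time (a new reading comes with each control period).
- capture(name): name is "scene" or "side" or "wrist"; returns a dict with "pixels" (480x640x3 uint8, red, green, blue), "mtx" (3x3 intrinsics, pixels), "k1" (the pictures are not rectified: a ray, as slopes to the right and down, at radius r is drawn at 1 + k1 r^2 times it, then the intrinsics apply), "pose" (4x4, takes a point from camera to world coordinates). Camera axes: x right, y down, z forward; pixel columns grow to the right and rows downward; lengths in m; the calibration is good to about 2 mm. A picture is of the moment at which its call begins. There is no depth.
- finish_job(): hands the job in, once; it reports no verdict.
The state is a dict: "clock": time; "q": joint angles; "dq": joint speeds; "joint_torque": joint torques, N m; "tcp_pos": TCP position; "orientation": TCP orientation; "ft_force": force on the tool from outside, world axes, zero at the start; "moment": the same for the moment, N m; "grip_width": opening from 0.0 (shut) to 1.0 (fully open).
Only numpy, scipy, OpenCV 4.12 (cv2) and the standard library are available. Lean on these libraries where they do the work, as an engineer would, in place of code of your own. Each camera call takes 0.05 s, during which the arm holds its last target.

## Working session

There is one attempt and no reset: what is moved stays moved. The work goes in short steps, Python scripts to look and compute and a shell command to move; the robot and the scene stay as the last step left them, time stands still between calls to the robot, and variables do not carry over. Pictures are saved under pics/ and viewed, and the job is handed in when it is done.

```bash
mkdir -p pics; ls; python3 - <<'E'
from station import *
import cv2
print(get_state())
for n in ["scene","side","wrist"]:
    c=capture(n); cv2.imwrite(f"pics/{n}0.png",c["pixels"][:,:,::-1]); print(n,c["mtx"],c["k1"],c["pose"])
E
```

```text
pics
{'clock': 0.0, 'q': array([ 1.31538576,  0.33290253, -0.06468619,  1.4609845 ,  0.0215917 ,
        1.34990356, -0.08849694]), 'dq': array([ 0.00126585, -0.00166224,  0.00126762,  0.00038955,  0.00032023,
        0.00043612,  0.00220767]), 'joint_torque': array([-4.16930079e-04, -6.23250604e+01,  2.44916853e-02, -3.89885008e+01,
       -6.13485323e-02,  3.98279470e-02,  1.41127048e-04]), 'tcp_pos': array([ 0.14409627, -0.60776953,  0.24071413]), 'orientation': array([-0.5543791 ,  0.43897322, -0.43811092,  0.55500014]), 'ft_force': array([-0.07924735,  0.73154986,  0.16410014]), 'moment': array([0.03337033, 0.00914641, 0.03478159]), 'grip_width': 1.0031108753963762}
scene [[517.63726679   0.         326.15561786]
 [  0.         517.63726679 242.90681881]
 [  0.           0.           1.        ]] -0.0013768819256331757 [[ 0.76178282 -0.30688538  0.57053335  0.05317494]
 [-0.64778926 -0.37101541  0.66536956 -0.57375632]
 [ 0.00748448 -0.87645247 -0.48143021  0.53557017]
 [ 0.          0.          0.          1.        ]]
side [[501.01892618   0.         318.20223961]
 [  0.         501.01892618 238.73540425]
 [  0.           0.           1.        ]] -0.052216139968640086 [[ 0.9347566  -0.23556975  0.26596427  0.31701284]
 [-0.35528571 -0.6166746   0.70248452 -0.6303198 ]
 [-0.00147069 -0.75114534 -0.66013522  0.67776557]
 [ 0.          0.          0.          1.        ]]
wrist [[415.91837365   0.         315.94235775]
 [  0.         415.91837365 246.006989  ]
 [  0.           0.           1.        ]] -0.025483093129154092 [[ 0.23099875 -0.93986401 -0.25158542  0.213975  ]
 [-0.97295342 -0.22343545 -0.05863649 -0.59208777]
 [-0.00110277  0.25832585 -0.96605721  0.38389324]
 [ 0.          0.          0.          1.        ]]
```

View pics/scene0.png

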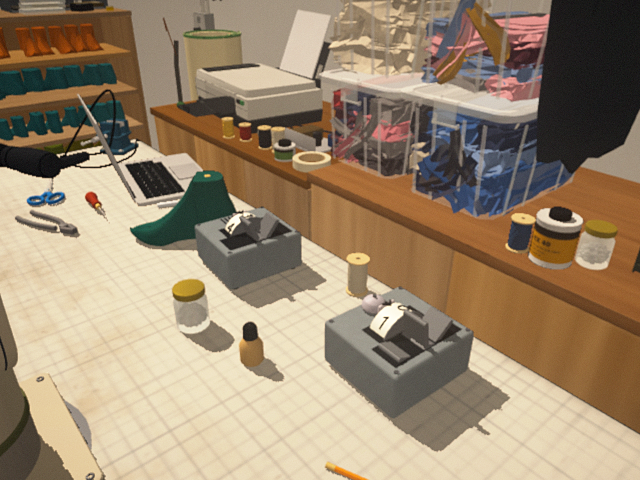

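View pics/side0.png

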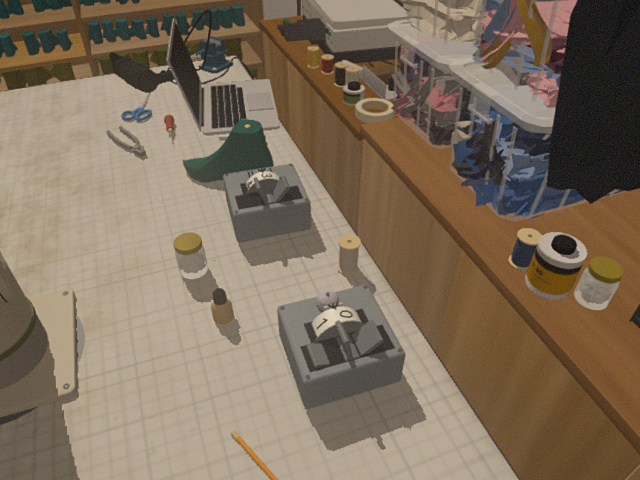

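View pics/wrist0.png

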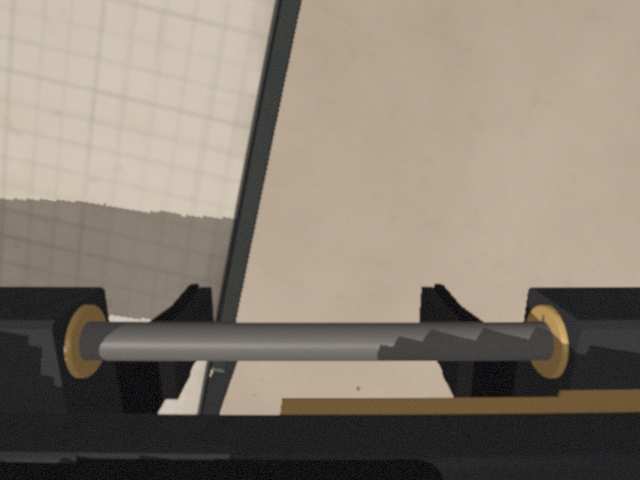

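The near timer carries the bell (scene ~(373,302), side ~(327,300)). The other one, at side ~(267,195), is plain. Next I enlarge the crops.

```bash
python3 - <<'E'
import cv2
a=cv2.imread("pics/side0.png")[280:410,270:410]; cv2.imwrite("pics/side0z.png",cv2.resize(a,None,fx=4.6,fy=4.6,interpolation=cv2.INTER_CUBIC))
a=cv2.imread("pics/scene0.png")[280:410,320:480]; cv2.imwrite("pics/scene0z.png",cv2.resize(a,None,fx=4.6,fy=4.6,interpolation=cv2.INTER_CUBIC))
E
```

```text
(no output)
```

View pics/side0z.png

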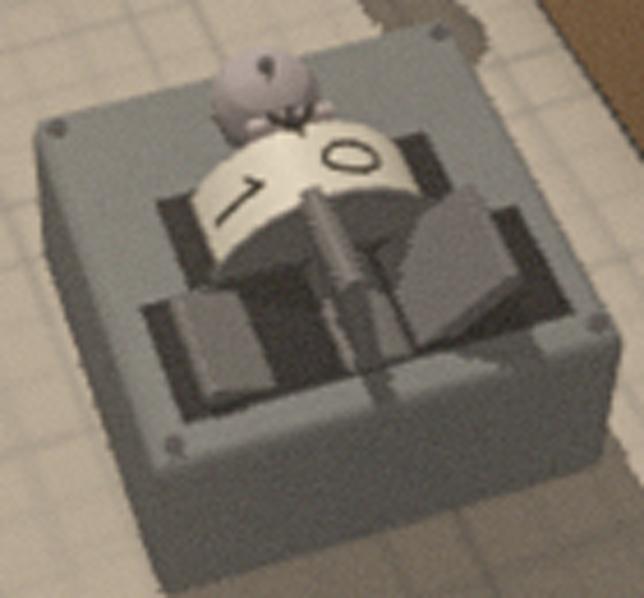

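View pics/scene0z.png

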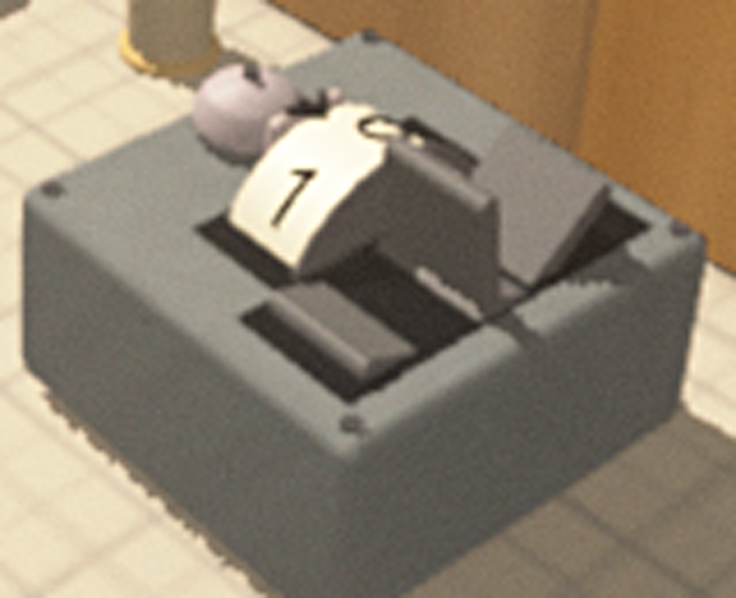

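```bash
cat > h.py <<'E'
import numpy as np, cv2
from station import *
CAM={}
def cam(n):
    if n not in CAM: CAM[n]=capture(n)
    return CAM[n]
def ray(c,uv):
    d=np.array([c["k1"],0,0,0,0],float)
    p=cv2.undistortPoints(np.array([[uv]],float),c["mtx"],d)[0,0]
    R=c["pose"][:3,:3]; v=R@np.array([p[0],p[1],1]); return c["pose"][:3,3],v/np.linalg.norm(v)
def onz(c,uv,z):
    o,v=ray(c,uv); return o+v*(z-o[2])/v[2]
def tri(r1,r2):
    A=[];b=[]
    A=np.zeros((3,3));b=np.zeros(3)
    for o,v in (r1,r2):
        P=np.eye(3)-np.outer(v,v);A+=P;b+=P@o
    x=np.linalg.solve(A,b); return x,[np.linalg.norm(np.cross(x-o,v)) for o,v in (r1,r2)]
E
python3 - <<'E'
from h import *
np.set_printoptions(precision=4,suppress=True)
s=cam("side");c=cam("scene")
S=lambda x,y:(270+(x+.5)/4.6-.5,280+(y+.5)/4.6-.5)
C=lambda x,y:(320+(x+.5)/4.6-.5,280+(y+.5)/4.6-.5)
a=np.array([onz(s,S(*p),.08) for p in [(57,128),(440,33),(598,322),(175,445)]])
b=np.array([onz(c,C(*p),.08) for p in [(52,188),(370,37),(682,229),(351,425)]])
for q in (a,b):
    print(q[:,:2],q.mean(0)); d=np.diff(np.vstack([q,q[:1]]),axis=0); print(np.linalg.norm(d,axis=1),np.degrees(np.arctan2(d[:,1],d[:,0])))
m=(a+b)/2; ctr=m.mean(0); ex=(m[1]-m[0]+m[2]-m[3]);ex/=np.linalg.norm(ex); yaw=np.arctan2(ex[1],ex[0]);ey=np.array([-ex[1],ex[0],0])
print("ctr",ctr,"yaw",np.degrees(yaw))
loc=lambda p:np.array([(p-ctr)@ex,(p-ctr)@ey,p[2]])
print("slot side",[loc(onz(s,S(*p),.08)) for p in [(140,308),(188,423),(575,312),(515,205)]])
print("slot scene",[loc(onz(c,C(*p),.08)) for p in [(240,317),(350,402),(652,229)]])
for p,q in [((313,193),(390,148)),((357,283),(492,207)),((478,183),(505,125)),((517,275),(605,188)),((290,125),(315,105)),((170,295),(270,288))]:
    x,e=tri(ray(s,S(*p)),ray(c,C(*q))); print(x,loc(x),e)
E
```

```text
[[ 0.447  -0.1263]
 [ 0.5874 -0.1325]
 [ 0.5816 -0.2636]
 [ 0.4419 -0.2582]] [ 0.5145 -0.1951  0.08  ]
[0.1405 0.1312 0.1397 0.132 ] [ -2.5581 -92.5365 177.7687  87.7868]
[[ 0.4484 -0.1248]
 [ 0.5879 -0.1307]
 [ 0.583  -0.2637]
 [ 0.442  -0.2573]] [ 0.5153 -0.1941  0.08  ]
[0.1396 0.133  0.1411 0.1327] [ -2.4302 -92.1104 177.431   87.2507]
ctr [ 0.5149 -0.1946  0.08  ] yaw -2.4475905266070215
slot side [array([-0.0656, -0.0151,  0.08  ]), array([-0.0641, -0.0604,  0.08  ]), array([ 0.0643, -0.0602,  0.08  ]), array([ 0.0637, -0.0146,  0.08  ])]
slot scene [array([-0.064, -0.014,  0.08 ]), array([-0.0639, -0.0591,  0.08  ]), array([ 0.0637, -0.0605,  0.08  ])]
[ 0.5052 -0.2108  0.117 ] [-0.009  -0.0166  0.117 ] [np.float64(0.00023710049226156855), np.float64(0.00023710049226155857)]
[ 0.5032 -0.2502  0.1203] [-0.0093 -0.0561  0.1203] [np.float64(0.0002869896450717739), np.float64(0.00028698964507184135)]
[ 0.5637 -0.2093  0.0964] [ 0.0493 -0.0126  0.0964] [np.float64(0.001353387556569493), np.float64(0.0013533875565694424)]
[ 0.5572 -0.2514  0.1008] [ 0.0447 -0.0549  0.1008] [np.float64(0.00016337342643939142), np.float64(0.00016337342643945175)]
[ 0.5115 -0.1758  0.1098] [-0.0042  0.0187  0.1098] [np.float64(0.0009877886481215385), np.float64(0.0009877886481215177)]
[ 0.457  -0.2116  0.09  ] [-0.0572 -0.0194  0.09  ] [np.float64(0.0008469190087850085), np.float64(0.0008469190087850209)]
```

```bash
cat >> h.py <<'E'
from scipy.spatial.transform import Rotation as Ro
yaw=np.radians(-2.45); ex=np.array([np.cos(yaw),np.sin(yaw),0]); ey=np.array([-ex[1],ex[0],0])
W=np.array([0.5149,-0.1946,0])-0.037*ey+np.array([0,0,.064])
# rows for goal: local tip position (x,y,z rel. to wheel centre), jaws along ey
def goal(lx,ly,lz,tips):
    st=get_state(); R=Ro.from_quat(st["orientation"]); p=st["tcp_pos"]
    best=None
    for sg in (1,-1):
        G=Ro.from_matrix(np.column_stack([sg*ey,[0,0,-1],np.cross(sg*ey,[0,0,-1])]))
        rv=(R.inv()*G).as_rotvec()
        if best is None or np.linalg.norm(rv)<np.linalg.norm(best): best=rv
    t=W+lx*ex+ly*ey+np.array([0,0,lz+tips])
    d=R.inv().apply(t-p)
    tip=p+R.apply([0,tips,0])-W
    print("clock",round(st["clock"],2),"tip local",np.round([tip@ex*1e3,tip@ey*1e3,tip[2]*1e3],1),"F",np.round(st["ft_force"],1))
    print("turn/6deg",np.round(np.degrees(best)/6,2),"shift/40mm",np.round(d/.04,3))
    print("ex in tool units/mm",np.round(R.inv().apply(ex)/40,4),"up",np.round(R.inv().apply([0,0,1])/40,4))
E
python3 - <<'E'
import station; print([n for n in dir(station) if n[0]!='_']); print(getattr(station,'tips_ahead',None))
from h import *
R=Ro.from_quat(get_state()["orientation"]).as_matrix(); print(R.round(3),W)
goal(-35,0,0,0) if 0 else goal(-.035,0,.10,getattr(station,'tips_ahead',0.02))
E
```

```text
['MotionError', 'capture', 'finish_job', 'get_state', 'tips_ahead']
0.019
[[ 0.231 -0.     0.973]
 [-0.973  0.001  0.231]
 [-0.001 -1.     0.   ]] [ 0.51331834 -0.23156618  0.064     ]
clock 0.25 tip local [-352.7 -391.9  158.2] F [-0.8 -1.1  0.7]
turn/6deg [ 0.    2.63 -0.01] shift/40mm [-7.266  1.459 10.309]
ex in tool units/mm [ 0.0068 -0.      0.0241] up [-0.    -0.025  0.   ]
```

```bash
python3 -m inch '[[0,0.25,0,-0.7,0.14,1,0],[0,0.5,0,-1.4,0.28,2,0],[0,0.75,0,-2.1,0.42,3,0],[0,1,0,-2.8,0.56,4,0],[0,1.25,0,-3.5,0.7,5,0],[0,1.5,0,-4.2,0.84,6,0],[0,1.75,0,-4.9,0.98,7,0],[0,2,0,-5.6,1.1,8,0],[0,2.3,0,-6.4,1.25,9,0],[0,2.63,0,-7.27,1.46,10.31,0],[0,2.63,0,-7.27,1.46,10.31,0],[0,2.63,0,-7.27,1.46,10.31,0]]' 10
python3 - <<'E'
from h import *
goal(-.035,0,.04,.019)
for n in ["scene","side","wrist"]:
    cv2.imwrite(f"pics/{n}1.png",cam(n)["pixels"][:,:,::-1])
E
```

```text
clock: 1.45
tcp_pos: [0.4798, -0.2269, 0.1826]
orientation: [-0.49, 0.51, -0.509, 0.491]
ft_force: [-0.3, -0.6, 0.2]
grip_width: 0.028
clock 1.45 tip local [-33.6   3.3  99.6] F [-0.3 -0.6  0.2]
turn/6deg [ 0.    0.05 -0.02] shift/40mm [ 0.084  1.489 -0.034]
ex in tool units/mm [ 0.0001 -0.      0.025 ] up [-0.    -0.025 -0.   ]
```

View pics/scene1.png

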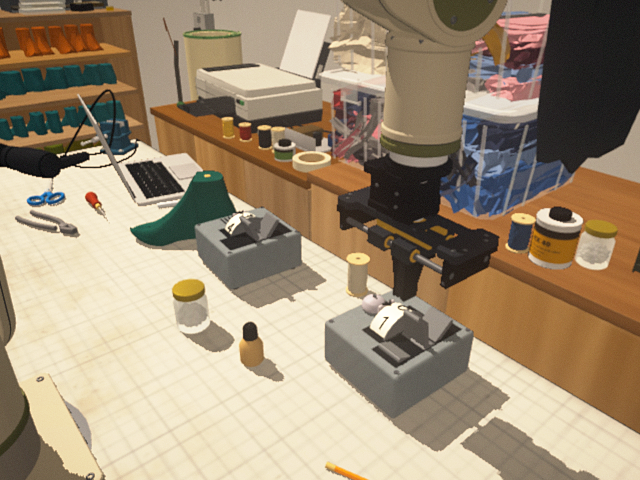

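View pics/wrist1.png

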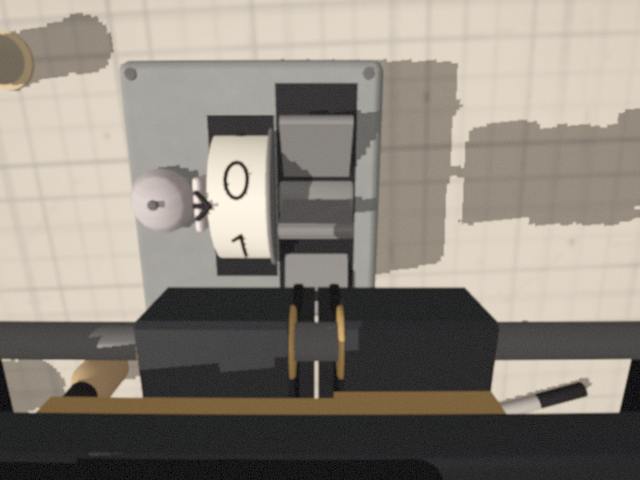

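The wrist view shows the wheel column centred at col ~317, in line with the shut fingers. The 0 is just past the arrow (row ~205) and the 1 is nearer (row ~245). I descend behind the upright lug.

```bash
python3 -m inch '[[0,0,0,0.08,0.5,-0.03,0],[0,0,0,0.08,1,-0.03,0],[0,0,0,0.08,1.5,-0.03,0],[0,0,0,0.08,1.5,-0.03,0],[0,0,0,0.08,1.5,0.2,0],[0,0,0,0.08,1.5,0.4,0],[0,0,0,0.08,1.5,0.6,0],[0,0,0,0.08,1.5,0.8,0],[0,0,0,0.08,1.5,0.8,0]]'
python3 - <<'E'
from h import *
goal(.017,0,.04,.019)
for n in ["wrist","side"]:
    cv2.imwrite(f"pics/{n}2.png",cam(n)["pixels"][:,:,::-1])
E
```

```text
clock: 2.5
tcp_pos: [0.5107, -0.2357, 0.1232]
orientation: [0.489, -0.511, 0.511, -0.489]
ft_force: [0.1, -0.3, -0.1]
grip_width: 0.007
clock 2.5 tip local [-2.5 -4.2 40.2] F [ 0.1 -0.3 -0.1]
turn/6deg [-0.   -0.01 -0.  ] shift/40mm [-0.106  0.004  0.486]
ex in tool units/mm [-0.     0.     0.025] up [-0.    -0.025  0.   ]
```

View pics/wrist2.png

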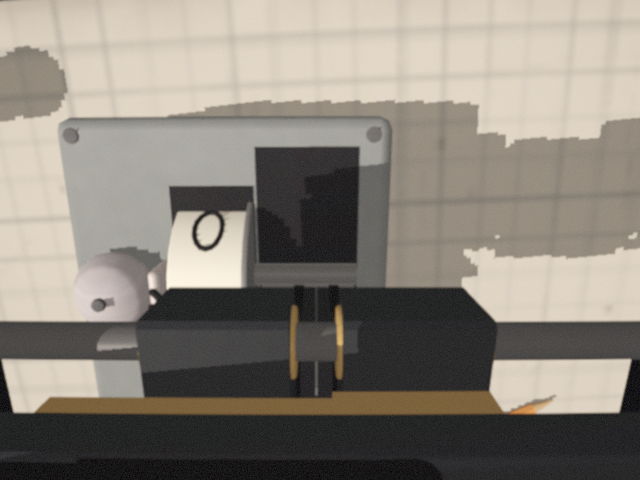

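View pics/side2.png

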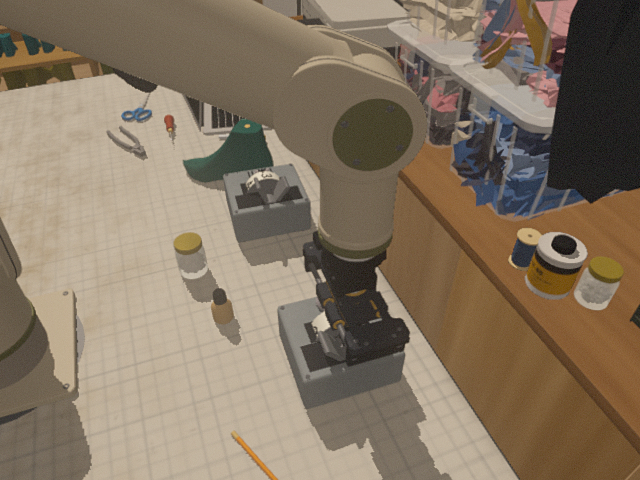

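The wheel has begun to roll: the 0 is now near (208,230), farther away. I continue this stroke to local x ≈ +16 mm and recentre y.

```bash
python3 -m inch '[[0,0,0,-0.05,0,0.12,0],[0,0,0,-0.1,0,0.24,0],[0,0,0,-0.1,0,0.36,0],[0,0,0,-0.1,0,0.47,0],[0,0,0,-0.1,0,0.47,0],[0,0,0,-0.1,0,0.47,0]]'
python3 - <<'E'
from h import *
goal(-.045,0,.04,.019)
E
```

```text
clock: 3.2
tcp_pos: [0.5297, -0.2317, 0.1231]
orientation: [0.489, -0.51, 0.511, -0.49]
ft_force: [0.5, -0.6, 0.6]
grip_width: 0.008
clock 3.2 tip local [16.4  0.6 40.1] F [ 0.5 -0.6  0.6]
turn/6deg [-0.01 -0.   -0.01] shift/40mm [ 0.015  0.    -1.535]
ex in tool units/mm [-0.     0.     0.025] up [-0.    -0.025  0.   ]
```

```bash
python3 -m inch '[[0,0,0,0,-0.5,0,0],[0,0,0,0,-1,0,0],[0,0,0,0,-1,-0.9,0],[0,0,0,0,-1,-1.8,0],[0,0,0,0,-1,-2.1,0],[0,0,0,0,-1,-2.1,0]]'
python3 - <<'E'
from h import *
goal(-.045,0,.04,.019)
for n in ["wrist","scene","side"]:
    cv2.imwrite(f"pics/{n}3.png",cam(n)["pixels"][:,:,::-1])
E
```

```text
clock: 3.8
tcp_pos: [0.4451, -0.2286, 0.1637]
orientation: [0.488, -0.51, 0.512, -0.489]
ft_force: [0.6, -0.5, 0.6]
grip_width: 0.006
clock 3.8 tip local [-68.2   0.   80.7] F [ 0.6 -0.5  0.6]
turn/6deg [-0.03 -0.01  0.  ] shift/40mm [-0.     1.018  0.578]
ex in tool units/mm [-0.      0.0001  0.025 ] up [ 0.     -0.025   0.0001]
```

View pics/wrist3.png

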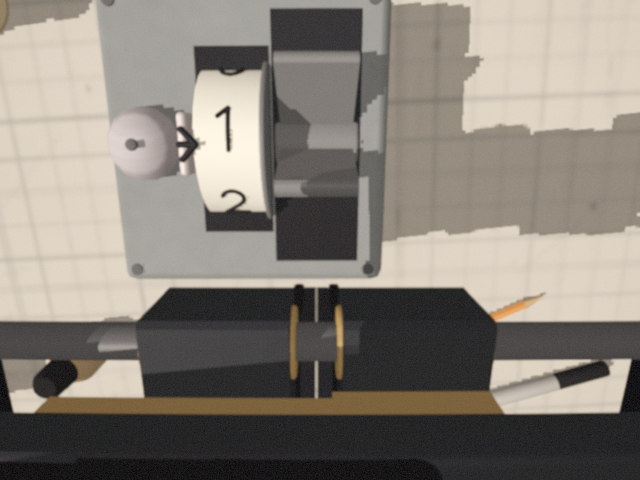

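View pics/scene3.png

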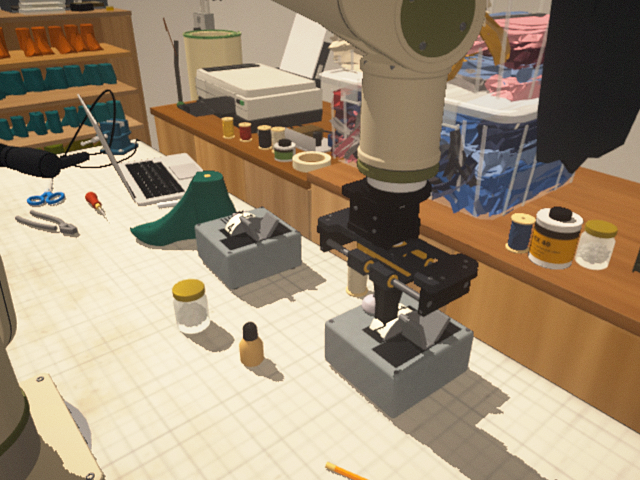

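```bash
cat >> h.py <<'E'
from scipy.optimize import brentq
def lugang(c,uv,side,lo,hi):
    # lug tip (round end r4 about radius 56) tangent to ray; side=-1: tip centre at +x of ray (near silhouette), +1: far silhouette
    o,v=ray(c,uv); o=o-W; o2=np.array([o@ex,o[2]]); v2=np.array([v@ex,v[2]]); v2/=np.linalg.norm(v2)
    n=np.array([-v2[1],v2[0]])  # pointing +x for downward ray
    f=lambda t: (np.array([.056*np.sin(t),.056*np.cos(t)])-o2)@n+side*.004
    return np.degrees(brentq(f,np.radians(lo),np.radians(hi)))
E
python3 - <<'E'
from h import *
a=cv2.imread("pics/wrist3.png")
g=cv2.cvtColor(a,cv2.COLOR_BGR2GRAY).astype(int)
print("col 285-305 mean rows 40-66:",[(r,int(g[r,285:305].mean())) for r in range(40,70,2)])
print([(r,int(g[r,285:305].mean())) for r in range(170,206,2)])
cv2.imwrite("pics/wrist3z.png",cv2.resize(a[0:280,90:400],None,fx=2.1,fy=2.1,interpolation=cv2.INTER_CUBIC))
E
```

```text
col 285-305 mean rows 40-66: [(40, 55), (42, 55), (44, 55), (46, 54), (48, 55), (50, 78), (52, 116), (54, 131), (56, 142), (58, 150), (60, 149), (62, 137), (64, 126), (66, 126), (68, 125)]
[(170, 93), (172, 94), (174, 93), (176, 91), (178, 91), (180, 119), (182, 132), (184, 138), (186, 141), (188, 136), (190, 133), (192, 129), (194, 123), (196, 106), (198, 49), (200, 47), (202, 48), (204, 47)]
```

View pics/wrist3z.png

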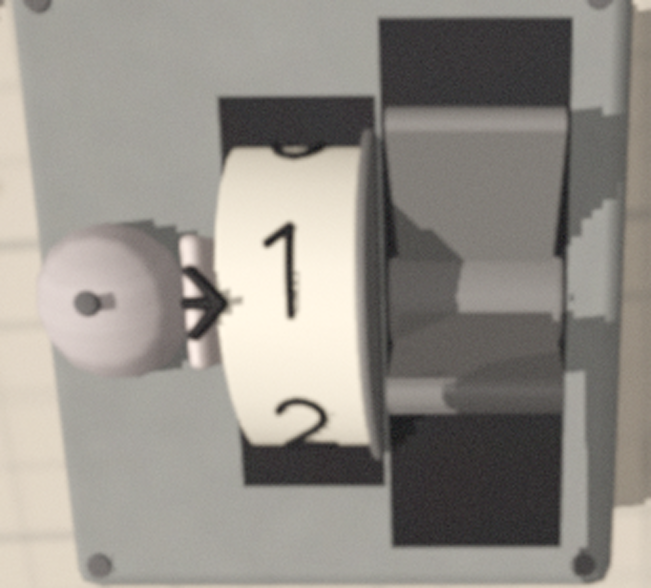

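```bash
python3 - <<'E'
from h import *
c=cam("wrist")
print(lugang(c,(300,197),-1,-60,20),lugang(c,(300,50.5),1,0,60))
# axle check using slot edges at z=.08
for uv in [(318,9),(318,260)]:
    p=onz(c,uv,.08)-W; print(p@ex)
E
```

```text
-18.568180062800987 43.31166649894964
0.06615988601437996
-0.0630664018847581
```

```bash
python3 -m inch '[[0,0,0,0,0,0.55,0],[0,0,0,0,0.5,0.55,0],[0,0,0,0,1.02,0.55,0],[0,0,0,0,1.02,0.55,0],[0,0,0,0,1.02,0.8,0],[0,0,0,0,1.02,1.05,0],[0,0,0,0,1.02,1.3,0],[0,0,0,0,1.02,1.5,0],[0,0,0,0,1.02,1.65,0],[0,0,0,0,1.02,1.75,0],[0,0,0,0,1.02,1.75,0],[0,0,0,0,1.02,1.75,0]]'
python3 - <<'E'
from h import *
goal(0,0,.04,.019)
E
```

```text
clock: 5.2
tcp_pos: [0.5176, -0.2306, 0.1227]
orientation: [0.488, -0.51, 0.511, -0.491]
ft_force: [-0.7, 0.0, -0.9]
grip_width: 0.006
clock 5.2 tip local [ 4.3  1.2 39.7] F [-0.7  0.  -0.9]
turn/6deg [-0.04  0.01 -0.01] shift/40mm [ 0.029 -0.007 -0.106]
ex in tool units/mm [0.     0.0001 0.025 ] up [-0.     -0.025   0.0001]
```

```bash
python3 -m inch '[[0,0,0,0,-0.5,0,0],[0,0,0,0,-1,0,0],[0,0,0,0,-1.3,-0.9,0],[0,0,0,0,-1.5,-1.6,0],[0,0,0,0,-1.5,-1.6,0],[0,0,0,0,-1.5,-1.6,0]]'
python3 - <<'E'
from h import *
goal(-.045,0,.04,.019)
for n in ["wrist","scene","side"]:
    cv2.imwrite(f"pics/{n}4.png",cam(n)["pixels"][:,:,::-1])
import pickle; pickle.dump(CAM,open("cam4.pkl","wb"))
a=cv2.imread("pics/wrist4.png");g=cv2.cvtColor(a,cv2.COLOR_BGR2GRAY).astype(int)
cv2.imwrite("pics/wrist4z.png",cv2.resize(a[0:290,90:400],None,fx=2.05,fy=2.05,interpolation=cv2.INTER_CUBIC))
E
```

```text
clock: 5.8
tcp_pos: [0.454, -0.2282, 0.1834]
orientation: [0.488, -0.509, 0.512, -0.491]
ft_force: [0.2, -1.1, -0.1]
grip_width: 0.003
clock 5.8 tip local [-59.3   0.8 100.4] F [ 0.2 -1.1 -0.1]
turn/6deg [-0.06  0.01  0.  ] shift/40mm [0.021 1.511 0.352]
ex in tool units/mm [0.     0.0002 0.025 ] up [ 0.     -0.025   0.0002]
```

View pics/wrist4z.png

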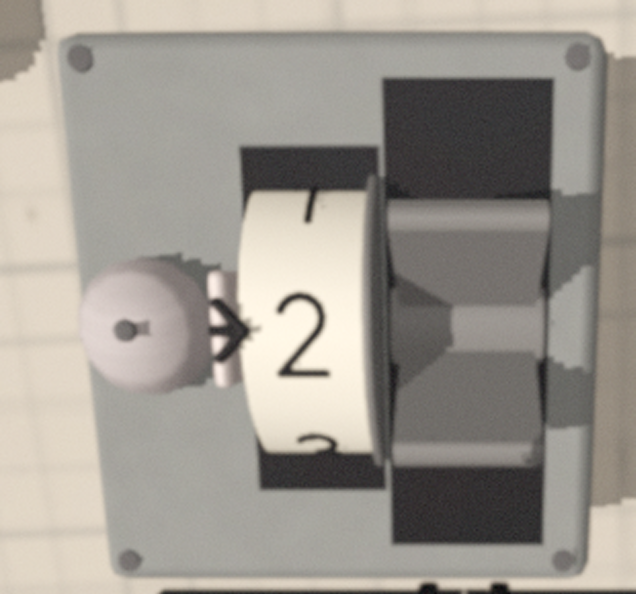

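View pics/side4.png

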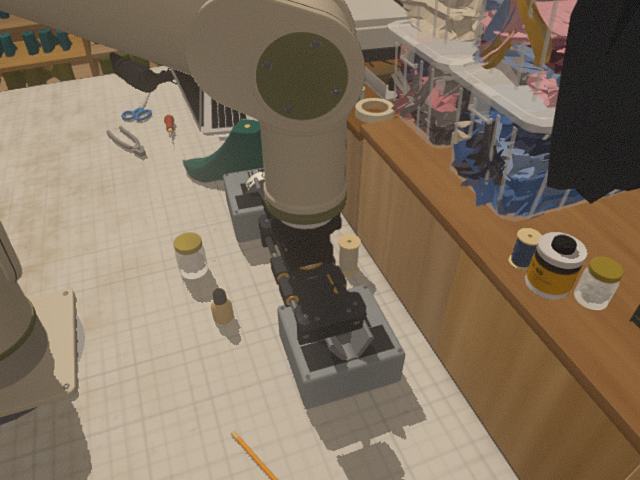

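```bash
python3 - <<'E'
from h import *
import pickle; c=pickle.load(open("cam4.pkl","rb"))["wrist"]
g=cv2.cvtColor(c["pixels"],cv2.COLOR_RGB2GRAY).astype(int)
m=g[:,298:330].mean(1); d=np.gradient(m)
print([(r,round(d[r])) for r in range(20,280) if abs(d[r])>6])
E
```

```text
[(36, -13), (37, -32), (38, -39), (39, -20), (96, 16), (97, 23), (98, 13), (100, 8), (101, 8), (102, 6), (111, -8), (112, -9), (149, 9), (150, 6), (171, -7), (215, 10), (216, 11), (217, 8), (224, -6), (225, -12), (226, -20), (227, -26), (228, -19), (229, -7), (263, 10), (264, 29), (265, 38), (266, 27), (267, 12)]
```

```bash
python3 - <<'E'
from h import *
import h, pickle; c=pickle.load(open("cam4.pkl","rb"))["wrist"]
xs=[(onz(c,(314,r),.08)-W)@ex for r in (37.7,265)]; print(xs)
for off in (0,sum(xs)/2):
    h.W=W+off*ex
    print(off,lugang(c,(314,97),1,0,60),lugang(c,(314,227),-1,-60,0))
    r=[ (onz(c,(u,v),.104)-h.W)@ex for u,v in [(90+250/2.05,330/2.05),(90+300/2.05,293/2.05),(90+300/2.05,376/2.05)]]; print("pointer tip, 2 top, 2 bottom x",r, (r[1]+r[2])/2)
E
```

```text
[np.float64(0.06450641268562), np.float64(-0.06512480633463781)]
0 28.44317381832923 -32.81595433525524
pointer tip, 2 top, 2 bottom x [np.float64(-0.00042660611250771473), np.float64(0.008807776690324629), np.float64(-0.012211532650019778)] -0.0017018779798475747
-0.0003091968245089033 28.822297680594218 -32.38141541653866
pointer tip, 2 top, 2 bottom x [np.float64(-0.00011740928799883745), np.float64(0.009116973514833504), np.float64(-0.011902335825510901)] -0.0013926811553386983
```

The 2 is at the pointer. Two estimates put it about 2° short, which is within the accuracy of the measurement, so I leave the wheel alone. I raise the arm clear and do the last check, including the other timer.

```bash
python3 -m inch '[[0,0,0,0,-0.8,-0.5,0],[0,0,0,0,-1.6,-1,0],[0,0,0,0,-2,-1.5,0],[0,0,0,0,-2,-1.5,0],[0,0,0,0,-2,-1.5,0],[0,0,0,0,-2,-1.5,0]]'
python3 - <<'E'
from h import *
a=cv2.imread("pics/scene0.png"); b=cam("scene")["pixels"][:,:,::-1]
p=a[205:260,190:305].astype(int);q=b[205:260,190:305].astype(int)
print("other timer diff",np.abs(p-q).mean(),np.abs(p-q).max(), get_state()["ft_force"])
z=lambda i:cv2.resize(np.ascontiguousarray(i[190:290,180:310]),None,fx=3,fy=3,interpolation=cv2.INTER_CUBIC)
y=cv2.resize(np.ascontiguousarray(b[280:410,320:480]),(390,300))
cv2.imwrite("pics/fin.png",np.vstack([np.hstack([z(a),z(b)]),np.hstack([y,cv2.resize(cam("wrist")["pixels"][:,:,::-1],(390,300))])]))
E
```

```text
clock: 6.55
tcp_pos: [0.3945, -0.2249, 0.261]
orientation: [0.488, -0.51, 0.51, -0.491]
ft_force: [-0.0, 0.4, 1.1]
grip_width: 0.003
other timer diff 14.106719367588934 34 [0.51566818 0.22563235 0.64742225]
```

View pics/fin.png

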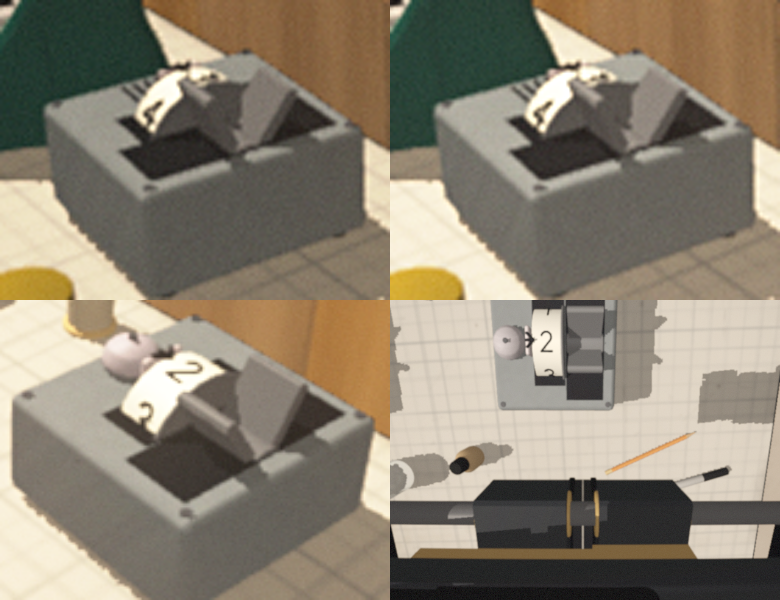

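The other timer looks the same as at the start; only the brightness has changed. On the bell timer, the 2 stands at the arrow and the arm is clear.

```bash
python3 -c "
from station import *
print(finish_job())"
```

```text
the job is handed in; nothing more can be done
None
```

The bell timer is set to 2 and the job is handed in; I got no verdict back. I rolled its wheel away from the robot in two fingertip strokes on successive lugs with the gripper shut, then backed the arm clear (about 6.6 s on the clock).

- **Bell timer:** the 2 stands at the pointer. The lug edges put the wheel about 1.8° short of exact and the numeral about 2° short. I left it there, because a further nudge could have overshot by as much as it gained.
- **Other timer:** its wheel looks the same in the before and after pictures. The numeric image comparison did show a difference (mean about 14 grey levels), which I put down to the scene camera's overall brightness having changed, because the shapes had not moved.
- **Forces and measurements:** the wrist force stayed near zero in every reading I took. Position readings varied by 1–2 mm between moves. In the check between strokes, the two lug angles disagreed by about 2°.

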